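# Check a coating gauge on its zero disc and measure a rocker cover

## Task

Measure the paint on the red rocker cover: take the yellow coating gauge out of its dock and first check it on the bare aluminium disc, standing it upright near the middle of the disc with the sprung probe pushed lightly about halfway in for about a second. Then put the probe inside the white ring on the cover's sloping face and hold the gauge square to that face, again with the probe lightly pressed about halfway in; finish still holding it there for the reading, without letting go. Be gentle, do not shift the cover or the disc, and leave the multimeter, spray can and knife alone.

Things in the scene. Friction and masses are not known exactly. Their poses are not given: they have to be found in the camera images.
- gauge: Yellow coating gauge, 0.18 kg: upright box 28 (x) x 44 (y) x 100 mm (z). Black face, green screen and 2 buttons (3 mm proud, 48 mm up) on -x; the 44 mm sides are plain. Origin: middle of the box's underside (shoulder), z up. Below it a dark collar (dia. 18, length 10 mm) and through that the brass probe, ending at z = -22 mm unpressed. Starts upright in the dock, 78 mm bare above its rim.
- probe (a joint): How far the sprung brass probe is pushed into the gauge, in m: 0 = fully out, 0.008 = fully in, 0.004 = halfway. It needs 1.5 N to start moving and 5.5 N when fully in (0.5 N per mm). It slides along the gauge's z.
- probe_tip (a point): Middle of the probe's flat end, 6 mm across (9 mm probe), on the gauge's axis 22 mm below its shoulder when the probe is out; moves with the probe.
- dock: Grey bench dock, fixed: base 70 (x) x 86 (y) x 6 mm with a pocket 32 x 48 mm inside, walls 6 mm, rim 52 mm above the bench. The gauge's shoulder rests on ledges 30 mm above the bench; it lifts straight out. Origin: centre of the underside, on the bench; axes parallel to the docked gauge's.
- zero_disc: Bare aluminium zero disc lying loose on the bench, diameter 60 mm, 10 mm thick, 80 g. Origin at the centre of its underside, z up.
- disc_top (a point): Centre of the disc's upper face, 10 mm above the bench.
- cover: Red rocker (valve) cover, loose on the bench, 0.95 kg: flange 140 (x) x 310 (y) x 8 mm, body 112 x 300 mm. Origin: centre of its underside, z up. Its -x half is a plain face sloping at 25 deg, 34 mm high at the -x edge, 60 mm at the middle; +x half flat, 60 mm high, with 5 mm fins and, at +y, a black filler cap (top 92 mm up). A 28 mm stub sticks out of the +y end.
- spot: Test spot on the cover's sloping face: a white painted ring, 34 mm outside, 26 mm inside diameter, 47 mm above the bench. Origin on the surface at the ring's centre; z is the outward normal (25 degrees from vertical, leaning to the cover's -x). Part of the cover.
- multimeter: Red multimeter, 190 x 90 x 46 mm, lying on the bench; leave alone. Origin at the centre of its underside.
- spray_can: Spray can, diameter 54 mm, 151 mm tall, standing; leave alone. Origin at the centre of its underside.
- knife: Yellow utility knife, about 160 x 34 x 26 mm, lying; leave alone. Origin on the underside near its middle.
Things that resemble listed ones, but are neither listed nor needed, are in the scene too. Leave any pink or turquoise look-alike of the gauge alone.

How it is judged:
By the outcome, as a careful person would: the job done as asked, in the order asked, and still so for the second after the job is handed in, while the arm keeps its last pose, push and grip.
It also fails if it takes over 43 s, if anything falls off the work surface, if the arm or the gripper's body presses on something with over 40 N, if the wrist force passes 120 N, or if a joint passes its speed limit or range.

## Robot

A 6-joint arm with a two-finger parallel gripper is mounted at the origin on the work surface. World frame = base frame: x ahead of the robot, y to its left, z up, the work surface at z = 0. Lengths are in m, angles in rad, forces in N, time in s.
With the tool pointing down it reaches from about 0.35 to 0.975 m from the base axis. Payload 17.4 kg.
Tool frame: the origin (TCP) lies at the very end of the fingers, on their centre line; the grasp point (between the pads) lies 19 mm behind it; z points along the fingers, y is the direction in which the jaws open and shut (so a half turn about z gives the same grasp; the last joint's range is limited). The gripper opens to 85 mm and grips with 20 to 120 N. Pads are 22 mm wide; open, the fingers measure 114 mm over their backs; the gripper's body (76 mm by 85 mm) begins 54 mm behind the grasp point. The pads swing forward as they close: fully open they stand 13 mm farther back than shut.
Start: joints at [1.089, 0.116, 1.442, -0, 1.584, -0.038], TCP at [0.29, 0.61, 0.231] pointing down, gripper open.
Joint ranges: [-2.83, 2.83], [-0.83, 2.19], [0.07, 2.5], [-1.14, 4.28], [0.01, 3], [-2.97, 2.97]. Speed limits (rad/s): [1.89, 1.89, 2.22, 3.14, 3.14, 3.14].

## Interface

Orientations are given as a unit quaternion [x, y, z, w].
In Python, from cell import get_state, snapshot, job_done gives the robot as it stands.
- The arm moves only by the tool drive_tool, never from a script. Its argument "deltas" is text: rows parted by semicolons, each of 7 numbers parted by spaces: the turn, a rotation vector about the world's x, y, z in degrees, then the shift along the world's x, y, z in cm, then the finger opening in cm, from 0 to 8.54. In form: ax ay az dx dy dz grip; .... A call has 1 to 12 rows; each row shifts and turns the commanded pose from where the row before left it; what a row does not reach is not made up. A row lasts 1/8 s, in which the tool goes at most 62.5 mm and 10.7 degrees, less where a joint would pass 70% of its speed; a pose out of reach is approached as far as the arm can. A call with a gripper value outside its range is refused whole. The fingers move at their own pace and stop on an object; "newtons" is the grip in N (left out, the last holds). Time passes only in rows, so rows that do not move let the fingers close. It gives the time, the measured TCP pose, the force and the opening at its end, in the units of the state.
- get_state(): the state, without advancing time (a new reading comes with each control period).
- snapshot(name): name is "side" or "top"; returns a dict with "image" (420x560x3 uint8, blue, green, red), "z_map" (420x560 float32, m along the optical axis (not along the pixel's ray), 0 where there is no reading), "mtx" (3x3 intrinsics, pixels), "extrinsics" (4x4, takes a point from world to camera coordinates). Camera axes: x right, y down, z forward; pixel columns grow to the right and rows downward; lengths in m; the calibration is good to about 2 mm. A picture is of the moment at which its call begins.
- job_done(): hands the job in, once; it reports no verdict.
The state is a dict: "t": time; "joints": joint angles; "joint_velocities": joint speeds; "tau": joint torques, N m; "tool_pos": TCP position; "tool_rot": TCP orientation; "ft_force": force on the tool from outside, world axes, zero at the start; "ft_torque": the same for the moment, N m; "opening": opening from 0.0 (shut) to 1.0 (fully open).
Only numpy, scipy, OpenCV 4.12 (cv2) and the standard library are available. Lean on these libraries where they do the work, as an engineer would, in place of code of your own. Each camera call takes 0.05 s, during which the arm holds its last target.

## Working session

There is one attempt and no reset: what is moved stays moved. The work goes in short steps, Python scripts to look and compute and a tool call to move; the robot and the scene stay as the last step left them, time stands still between calls to the robot, and variables do not carry over. Pictures are saved under pics/ and viewed, and the job is handed in when it is done.

Besides the shell and the picture viewer there is one more tool, called by a JSON object that holds its "api" and its "payload". drive_tool: Moves the arm, as the interface text tells. Its arguments: {"type":"object","properties":{"deltas":{"type":"string"},"newtons":{"type":"number"}},"required":["deltas"]}

```bash
ls; mkdir -p pics; python3 - <<'E'
from cell import *
import cv2,numpy as np,pickle
print(get_state())
for n in("side","top"):
    s=snapshot(n); cv2.imwrite(f"pics/{n}0.png",s["image"]); pickle.dump(s,open(f"pics/{n}0.pkl","wb"))
    print(n,s["mtx"],s["extrinsics"])
E
```

```text
pics
{'t': 0.0, 'joints': array([ 1.08916423e+00,  1.16485863e-01,  1.44226241e+00,  1.04825616e-05,
        1.58398411e+00, -3.77838567e-02]), 'joint_velocities': array([-6.76839628e-04,  4.78610757e-04, -1.48879920e-05, -3.76115652e-04,
       -7.36387545e-04,  1.05447782e-03]), 'tau': array([ 2.45545496e-03, -7.31991577e+01, -6.32491565e+01,  8.81262440e-05,
        6.38068843e-03, -1.98470914e-06]), 'tool_pos': array([0.28976692, 0.60943462, 0.23056402]), 'tool_rot': array([ 2.20106860e-01,  9.75475599e-01, -5.49409088e-04, -1.51405585e-04]), 'ft_force': array([ 0.13381814, -0.22946943,  0.27116059]), 'ft_torque': array([0.04163943, 0.01184313, 0.02383863]), 'opening': 0.9992305236999687}
side [[456.34352925   0.         277.70436948]
 [  0.         456.34352925 210.84683305]
 [  0.           0.           1.        ]] [[ 0.87536819 -0.4834026   0.00724308 -0.55793626]
 [-0.27493633 -0.51007928 -0.81500254  0.22237107]
 [ 0.39766889  0.71143592 -0.57941211  1.15806583]
 [ 0.          0.          0.          1.        ]]
top [[492.29141491   0.         289.16967619]
 [  0.         492.29141491 207.76011503]
 [  0.           0.           1.        ]] [[-0.01477746 -0.99981798 -0.01206793  0.00878562]
 [-0.9827233   0.01674958 -0.18432137  0.59543943]
 [ 0.18448995  0.00913563 -0.98279194  1.21011163]
 [ 0.          0.          0.          1.        ]]
```

View pics/side0.png

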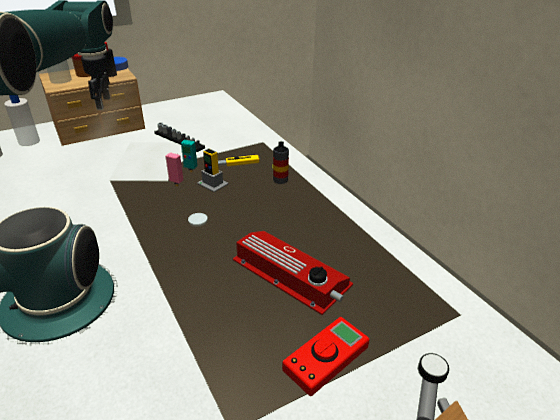

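View pics/top0.png

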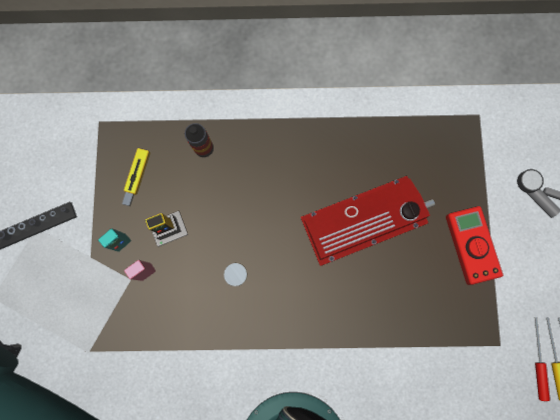

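```bash
cat > h.py <<'E'
import cv2,numpy as np,pickle
def load(n): return pickle.load(open(f"pics/{n}.pkl","rb"))
def world(s):
    z=s["z_map"].astype(float);K=s["mtx"];T=np.linalg.inv(s["extrinsics"])
    v,u=np.mgrid[:z.shape[0],:z.shape[1]]
    P=np.stack([(u-K[0,2])/K[0,0]*z,(v-K[1,2])/K[1,1]*z,z],-1)
    W=P@T[:3,:3].T+T[:3,3]; W[z==0]=np.nan
    return W
def proj(s,p):
    c=s["extrinsics"]@np.append(p,1); c=s["mtx"]@c[:3]; return c[:2]/c[2]
def crop(s,u0,v0,u1,v1,k,name):
    cv2.imwrite(name,cv2.resize(s["image"][v0:v1,u0:u1],None,fx=k,fy=k,interpolation=cv2.INTER_CUBIC))
E
python3 - <<'E'
from h import *
s=load("top0");w=load("side0")
crop(s,90,190,260,300,4.5,"pics/t_g.png"); crop(s,290,165,440,275,5,"pics/t_c.png")
crop(w,150,130,270,230,6,"pics/s_g.png")
W=world(s)
for n,(u,v) in dict(disc=(235,274),bench=(260,200),gt=(156,219),ring=(351,212),bench2=(300,300)).items(): print(n,W[v,u])
for x in(s,w): print(np.linalg.inv(x["extrinsics"])[:3,3])
E
```

```text
disc [0.43106902 0.14330229 0.00989823]
bench [0.62799982 0.07795067 0.00254167]
gt [0.55931998 0.32041045 0.13032652]
ring [ 0.58326927 -0.15996791  0.04680732]
bench2 [ 0.36207155 -0.02471289 -0.00593332]
[ 0.3620286  -0.01224448  1.2991462 ]
[ 0.08901078 -0.98017059  0.85627153]
```

View pics/t_g.png

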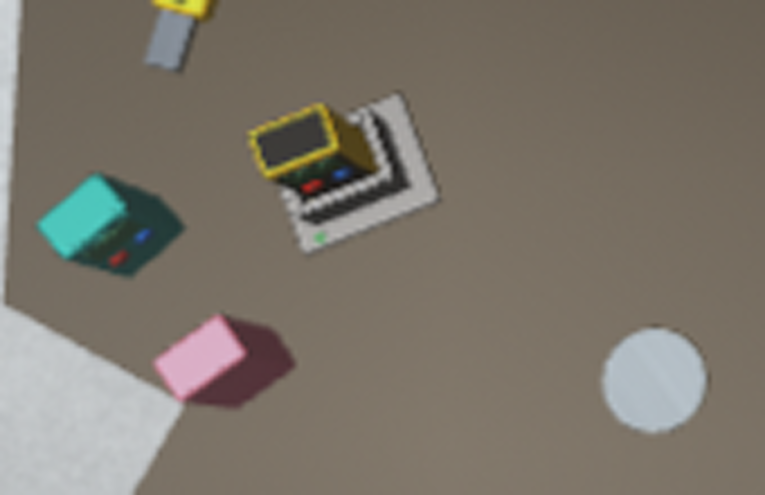

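View pics/t_c.png

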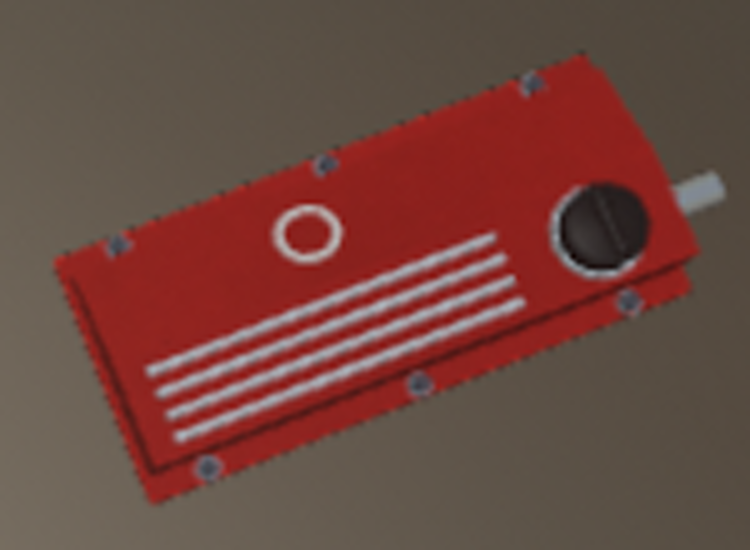

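View pics/s_g.png

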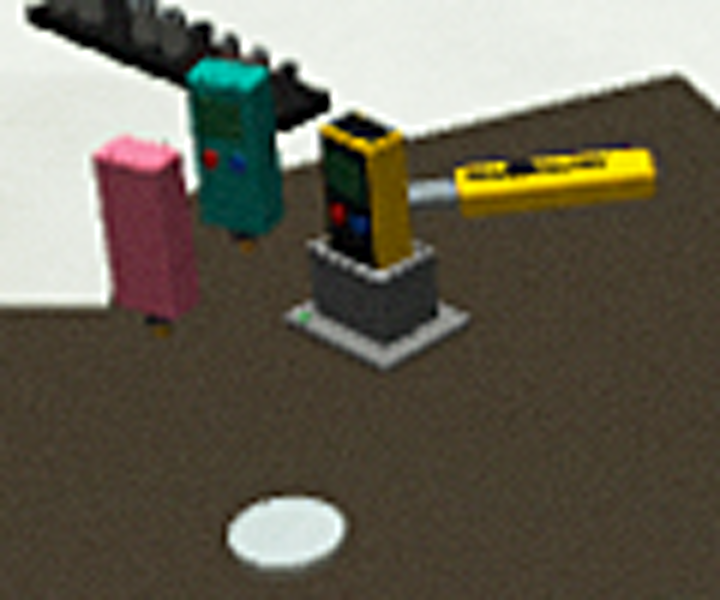

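```bash
python3 - <<'E'
from h import *
s=load("top0");W=world(s);img=s["image"].astype(int)
T=np.linalg.inv(s["extrinsics"]);K=s["mtx"]
def ray(u,v,z):
    d=T[:3,:3]@np.array([(u-K[0,2])/K[0,0],(v-K[1,2])/K[1,1],1]); o=T[:3,3]; return o+d*(z-o[2])/d[2]
# gauge top corners from crop
c=[ray(90+x/4.5-.4,190+y/4.5-.4,.130) for x,y in[(249,131),(322,103),(346,150),(268,181)]]
c=np.array(c);print(c.round(4));print("ctr",c.mean(0), [np.linalg.norm(c[i]-c[(i+1)%4]).round(4) for i in range(4)])
for a,b in((0,1),(3,2),(0,3),(1,2)): d=c[b]-c[a];print(np.degrees(np.arctan2(d[1],d[0])))
# depth-based
m=np.zeros(W.shape[:2],bool);m[200:240,135:185]=1
m&=(abs(W[...,2]-.130)<.006)
p=W[m];print("gauge pts",len(p),p.mean(0),cv2.minAreaRect((p[:,:2]*1000).astype(np.float32)))
# dock base corners
c=[ray(90+x/4.5-.4,190+y/4.5-.4,.006) for x,y in[(400,93),(440,198),(306,251)]];c=np.array(c)
print("dock",c.round(4),(c[0]+c[2])/2,[np.linalg.norm(c[i+1]-c[i]) for i in(0,1)])
for i in(0,1): d=c[i+1]-c[i];print(np.degrees(np.arctan2(d[1],d[0])))
# disc
m=np.zeros(W.shape[:2],np.uint8);sub=s["image"][255:293,215:255];g=sub.min(-1);m[255:293,215:255]=(g>130)
cs,_=cv2.findContours(m,cv2.RETR_EXTERNAL,cv2.CHAIN_APPROX_NONE);q=max(cs,key=len)[:,0]
e=cv2.fitEllipse(q.astype(np.float32));print(e);print("disc",ray(*e[0],.010), W[m>0].mean(0), e[1][0]/K[0,0]*1.3*.985)
# ring
x0,y0,x1,y1=335,197,368,227
g=s["image"][y0:y1,x0:x1].min(-1);m=np.zeros(W.shape[:2],np.uint8);m[y0:y1,x0:x1]=g>90
cs,_=cv2.findContours(m,cv2.RETR_EXTERNAL,cv2.CHAIN_APPROX_NONE);q=max(cs,key=len)[:,0]
e=cv2.fitEllipse(q.astype(np.float32));print(e);print("ring",ray(*e[0],.047),W[m>0].mean(0))
# slope plane
m=np.zeros(W.shape[:2],np.uint8)
poly=np.array([(75,275),(325,180),(560,90),(580,150),(480,215),(130,350)])/5+[290,165]
cv2.fillPoly(m,[poly.astype(np.int32)],1);p=W[m>0];p=p[~np.isnan(p[:,0])]
A=np.c_[p[:,:2],np.ones(len(p))];k,r,_,_=np.linalg.lstsq(A,p[:,2],rcond=None)
n=np.array([-k[0],-k[1],1]);n/=np.linalg.norm(n);res=A@k-p[:,2];print("normal",n,np.degrees(np.arccos(n[2])),np.degrees(np.arctan2(n[1],n[0])),res.std(), "z@ring",)
# fins lines direction
for a,b in(((148,372),(495,237)),((178,438),(524,302))):
    d=ray(290+b[0]/5,165+b[1]/5,.065)-ray(290+a[0]/5,165+a[1]/5,.065);print("fin",np.degrees(np.arctan2(d[1],d[0])))
# flange edge
d=ray(290+585/5,165+53/5,.008)-ray(290+53/5,165+260/5,.008);print("edge",np.degrees(np.arctan2(d[1],d[0])),np.linalg.norm(d))
E
```

```text
[[0.5605 0.3473 0.13  ]
 [0.5751 0.3085 0.13  ]
 [0.5493 0.2948 0.13  ]
 [0.5333 0.3361 0.13  ]]
ctr [0.5545697  0.32169588 0.13      ] [np.float64(0.0415), np.float64(0.0292), np.float64(0.0443), np.float64(0.0295)]
-69.3660490081061
-68.7275121338254
-157.5664769880216
-151.95364116927854
gauge pts 211 [0.5552001  0.32178567 0.12929681] ((555.2728881835938, 322.19757080078125), (28.95761489868164, 44.57594299316406), 21.089397430419922)
dock [[0.603  0.2962 0.006 ]
 [0.5396 0.2709 0.006 ]
 [0.5095 0.3491 0.006 ]] [0.55626976 0.3226392  0.006     ] [np.float64(0.0682476237581456), np.float64(0.08376984991561415)]
-158.20947273304105
111.05239987038392
((234.83737182617188, 274.0553283691406), (22.194002151489258, 22.492828369140625), 42.1151008605957)
disc [0.43092718 0.14371297 0.01      ] [nan nan nan] 0.057728855093697386
((358.9456481933594, 223.244384765625), (2.297581195831299, 19.291133880615234), 69.38818359375)
ring [ 0.55356839 -0.17920852  0.047     ] [nan nan nan]
normal [0.39927057 0.14993629 0.90448998] 25.245320881963067 20.582439110964728 0.002264948233581053 z@ring
fin -69.6317596082525
fin -69.5271493367688
edge -69.44747598601218 0.30829030923061446
```

```bash
python3 - <<'E'
from h import *
from scipy.optimize import least_squares
def mk(s):
    T=np.linalg.inv(s["extrinsics"]);K=s["mtx"]
    def ray(u,v,z):
        d=T[:3,:3]@np.array([(u-K[0,2])/K[0,0],(v-K[1,2])/K[1,1],1]); o=T[:3,3]; return o+d*(z-o[2])/d[2]
    return ray
for n,b,d in(("top0",(341,202,362,222),(220,258,250,290)),("side0",(278,239,302,258),(184,208,212,228))):
    s=load(n);ray=mk(s)
    x0,y0,x1,y1=b;g=s["image"][y0:y1,x0:x1,1].astype(float);g-=40
    # weighted centroid of green channel over ring (red bg ~0)
    print(n,np.percentile(g,[5,50,95]))
    wt=np.clip(g-20,0,None);v,u=np.mgrid[y0:y1,x0:x1];c=(wt*u).sum()/wt.sum(),(wt*v).sum()/wt.sum()
    print("ring",c,ray(*c,.047))
    x0,y0,x1,y1=d;g=s["image"][y0:y1,x0:x1].min(-1).astype(float);wt=(g>130).astype(float);v,u=np.mgrid[y0:y1,x0:x1]
    c=(wt*u).sum()/wt.sum(),(wt*v).sum()/wt.sum();print("disc",c,ray(*c,.010),wt.sum())
s=load("side0")
crop(s,225,225,360,315,5.5,"pics/s_c.png")
W=world(s);m=np.zeros(W.shape[:2],bool);m[145:165,200:225]=1;m&=abs(W[...,2]-.13)<.006
p=W[m];print(len(p),cv2.minAreaRect((p[:,:2]*1000).astype(np.float32)),p[:,2].mean())
print(proj(s,[.5553,.322,.13]),proj(s,[.584,-.161,.047]),proj(s,[.431,.1437,.01]))
E
```

```text
top0 [ -7.    -6.   122.05]
ring (np.float64(351.1126600745664), np.float64(211.35840492786514)) [ 0.58491127 -0.16029916  0.047     ]
disc (np.float64(234.83962264150944), np.float64(274.0589622641509)) [0.4309177  0.14370705 0.01      ] 424.0
side0 [-34.25  20.   142.25]
ring (np.float64(285.6195938124803), np.float64(252.02620225192044)) [ 0.57004184 -0.16570176  0.047     ]
disc (np.float64(197.2), np.float64(218.26111111111112)) [0.42923518 0.14323014 0.01      ] 180.0
76 ((552.9301147460938, 320.7917785644531), (28.118885040283203, 46.379024505615234), 19.058624267578125) 0.13011395068596252
[210.24707634 151.14927082] [289.19838891 249.45356147] [197.68022244 218.0237341 ]
```

View pics/s_c.png

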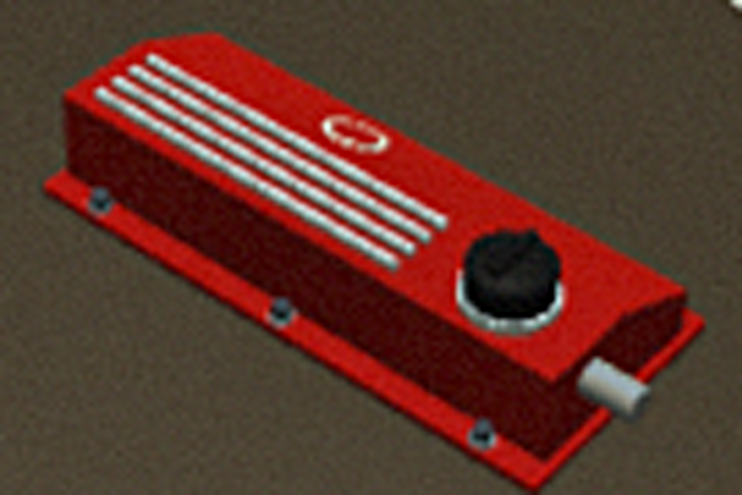

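{"api": "drive_tool", "payload": {"deltas": "0 0 5.8 3.3 -3.6 0 8.5;0 0 5.8 3.3 -3.6 0 8.5;0 0 5.8 3.3 -3.6 0 8.5;0 0 5.8 3.3 -3.6 0 8.5;0 0 5.8 3.3 -3.6 -0.5 8.5;0 0 5.8 3.3 -3.6 -0.5 8.5;0 0 5.8 3.3 -3.6 -1 8.5;0 0 5.8 3.3 -3.6 -1 8.5;0 0 0 0 0 0 8.5;0 0 0 0 0 0 8.5", "newtons": 40}}

```text
t: 1.35
tool_pos: [0.5536, 0.3217, 0.2011]
tool_rot: [-0.181, 0.983, 0.0, -0.0]
ft_force: [0.6, 0.4, 0.3]
opening: 0.997
```

{"api": "drive_tool", "payload": {"deltas": "0 0 0.2 0.15 0 -2.5 8.5;0 0 0 0 0 -2.5 8.5;0 0 0 0 0 0 8.5"}}

```text
t: 1.72
tool_pos: [0.554, 0.3222, 0.1498]
tool_rot: [-0.184, 0.983, -0.0, -0.001]
ft_force: [-0.2, 0.2, 0.1]
opening: 0.994
```

```bash
python3 - <<'E'
from h import *
from cell import *
a=snapshot("top");b=snapshot("side")
st=get_state();print(st["joints"],st["tool_pos"],st["t"])
crop(a,110,170,230,260,6,"pics/t1.png");crop(b,160,90,280,190,6,"pics/s1.png")
E
```

```text
[ 4.86430030e-01  7.57702824e-02  1.61306572e+00  3.08627265e-05
  1.45202286e+00 -1.45455564e+00] [0.55508495 0.3223911  0.15239745] 1.825
```

View pics/t1.png

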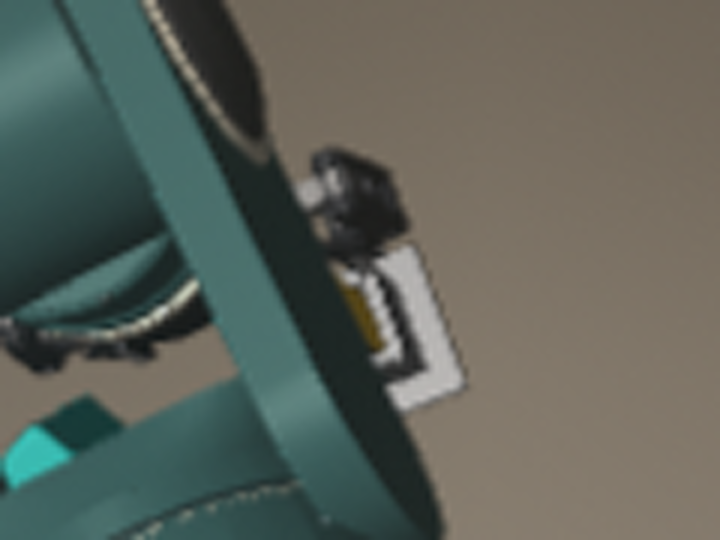

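View pics/s1.png

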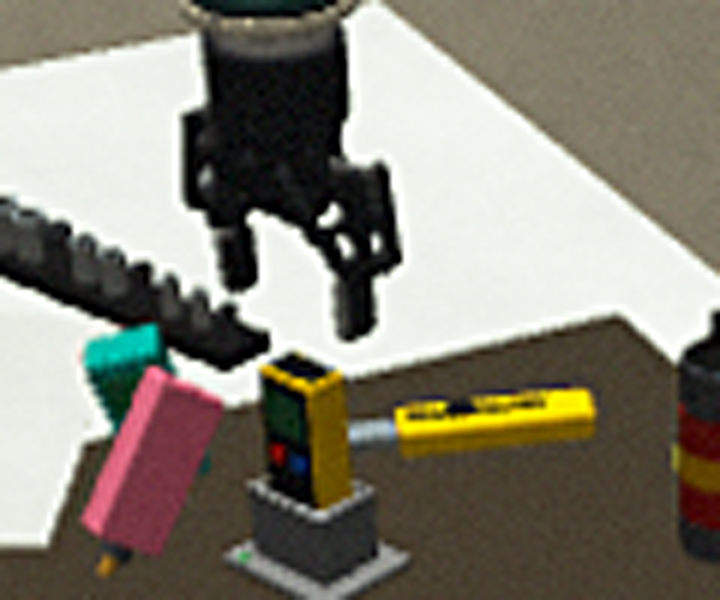

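{"api": "drive_tool", "payload": {"deltas": "0 0 0 0 0 0 8.5;0 0 0 0 0 0 8.5"}}

```text
t: 2.08
tool_pos: [0.5555, 0.3219, 0.1523]
tool_rot: [-0.184, 0.983, 0.0, 0.001]
ft_force: [-0.1, -0.9, -0.4]
opening: 0.993
```

```bash
python3 - <<'E'
from h import *
from cell import *
a=snapshot("top");b=snapshot("side")
st=get_state();print(st["tool_pos"],st["t"],st["ft_force"])
crop(a,80,170,230,280,5,"pics/t2.png");crop(b,150,90,280,190,6,"pics/s2.png")
E
```

```text
[0.55544389 0.32169123 0.15184343] 2.175 [-0.00243142 -0.18721128 -0.13024333]
```

View pics/t2.png

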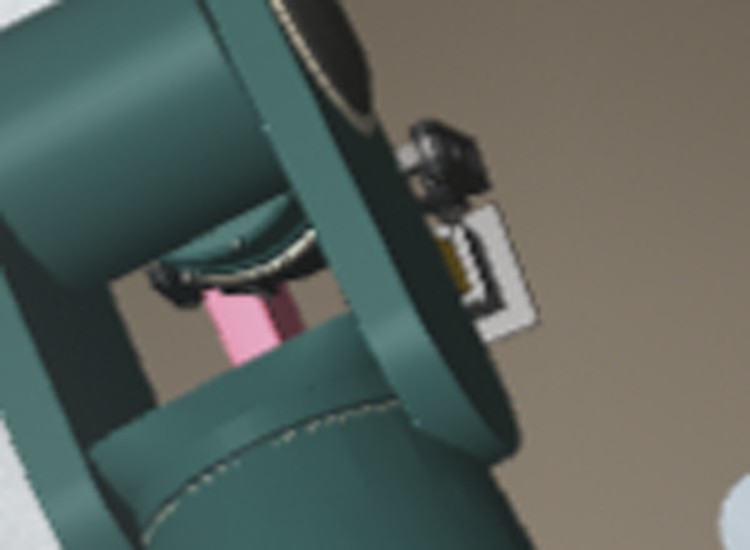

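View pics/s2.png

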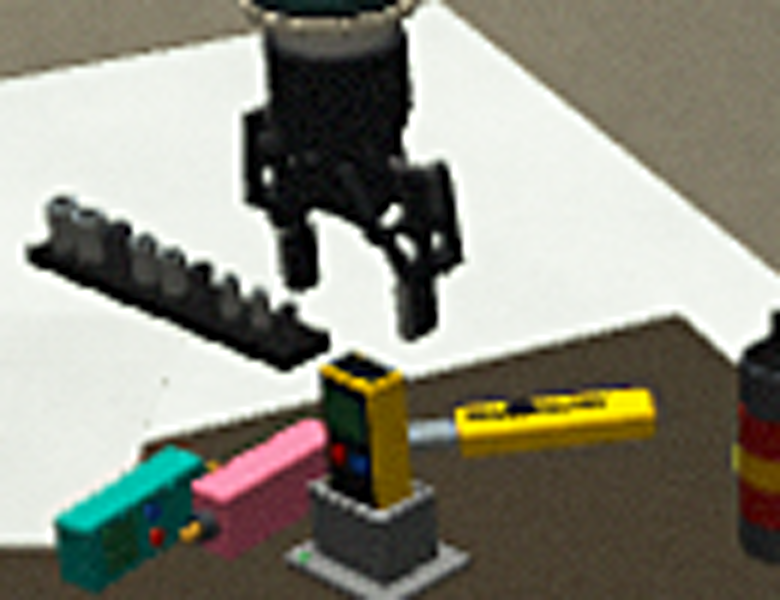

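{"api": "drive_tool", "payload": {"deltas": "0 0 0 0 0 -2.5 8.5;0 0 0 0 0 -2.5 8.5;0 0 0 0 0 -1.8 8.5;0 0 0 0 0 -0.5 8.5;0 0 0 0 0 0 6.0;0 0 0 0 0 0 5.0;0 0 0 0 0 0 4.6", "newtons": 30}}

```text
t: 3.05
tool_pos: [0.5556, 0.3219, 0.0792]
tool_rot: [-0.184, 0.983, 0.0, 0.001]
ft_force: [-0.9, 3.1, 2.0]
opening: 0.541
```

```bash
python3 - <<'E'
from h import *
from cell import *
b=snapshot("side")
st=get_state();print(st["tool_pos"],st["t"],st["ft_force"],st["opening"]*85.4)
crop(b,150,90,280,190,6,"pics/s3.png")
E
```

```text
[0.55556289 0.3219981  0.07912564] 3.1 [-1.55516262  1.65908306  2.09526006] 46.014316638839354
```

View pics/s3.png

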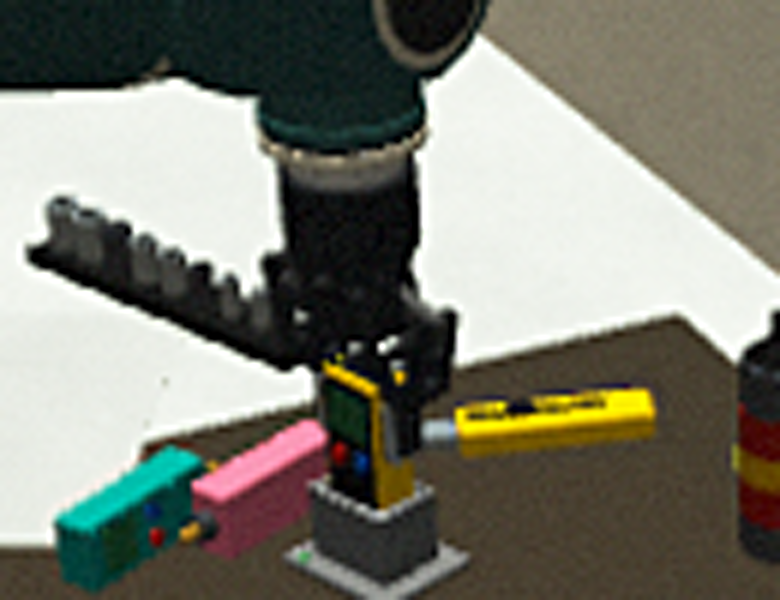

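{"api": "drive_tool", "payload": {"deltas": "0 0 0 0 0 0 4.3;0 0 0 0 0 0 4.0;0 0 0 0 0 0 4.0;0 0 0 0 0 0 4.0", "newtons": 30}}

```text
t: 3.6
tool_pos: [0.5556, 0.322, 0.0791]
tool_rot: [-0.184, 0.983, 0.0, 0.001]
ft_force: [-0.8, 3.5, 6.8]
opening: 0.515
```

```bash
python3 - <<'E'
from h import *
from cell import *
b=snapshot("side")
st=get_state();print(st["tool_pos"],st["t"],st["ft_force"],st["opening"]*85.4)
crop(b,150,90,280,190,6,"pics/s4.png")
E
```

```text
[0.55555067 0.3220378  0.07907089] 3.65 [-1.36210232  2.85596135  5.43317746] 44.36734252534855
```

View pics/s4.png

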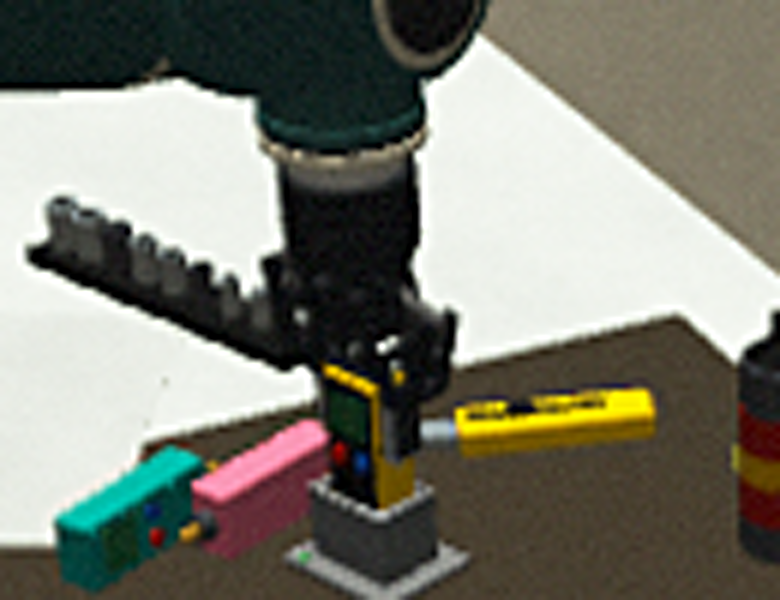

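{"api": "drive_tool", "payload": {"deltas": "0 0 0 0 0 0.5 4.0;0 0 0 0 0 1 4.0;0 0 0 0 0 1.5 4.0;0 0 0 0 0 2 4.0;0 0 0 0 0 2 4.0;0 0 0 0 0 2 4.0;0 0 0 0 0 0 4.0", "newtons": 40}}

```text
t: 4.53
tool_pos: [0.556, 0.322, 0.1707]
tool_rot: [-0.184, 0.983, 0.0, 0.002]
ft_force: [-0.0, 0.8, -2.3]
opening: 0.512
```

```bash
python3 - <<'E'
from h import *
from cell import *
b=snapshot("side")
st=get_state();print(st["tool_pos"],st["t"],st["ft_force"],st["opening"]*85.4)
crop(b,150,70,280,190,5,"pics/s5.png")
E
```

```text
[0.55552598 0.32173777 0.16905855] 4.575 [-0.82747222  0.95219469 -2.96265774] 44.13265688084901
```

View pics/s5.png

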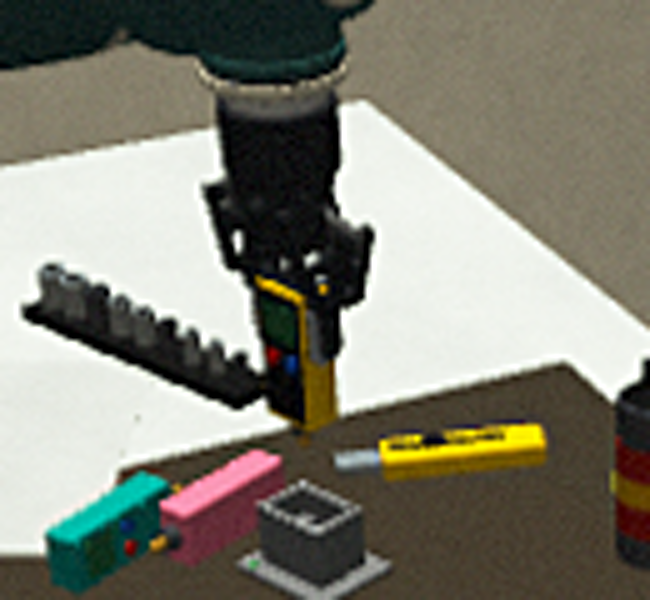

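{"api": "drive_tool", "payload": {"deltas": "0 0 0 -2.1 -3 0 4.0;0 0 0 -3.1 -4.5 0 4.0;0 0 0 -3.1 -4.5 -1 4.0;0 0 0 -2.1 -3 -1.5 4.0;0 0 0 -1.5 -2.1 -1.5 4.0;0 0 0 -0.5 -0.7 -1.5 4.0;0 0 0 0 0 0 4.0;0 0 0 0 0 0 4.0"}}

```text
t: 5.58
tool_pos: [0.4318, 0.1442, 0.1136]
tool_rot: [-0.184, 0.983, 0.0, 0.0]
ft_force: [0.5, 0.4, -2.1]
opening: 0.516
```

```bash
python3 - <<'E'
from h import *
from cell import *
b=snapshot("side");a=snapshot("top")
pickle.dump(a,open("pics/t6.pkl","wb"));pickle.dump(b,open("pics/s6.pkl","wb"))
st=get_state();print(st["tool_pos"],st["tool_rot"],st["t"],st["ft_force"],st["opening"]*85.4)
crop(b,150,130,250,230,6,"pics/s6.png");crop(a,180,210,300,300,6,"pics/t6.png")
E
```

```text
[0.43188773 0.14418746 0.11376934] [-1.83991617e-01  9.82927788e-01  2.99709868e-05  2.16946470e-04] 5.675 [-0.92206873  0.08181511 -1.58531617] 44.07227200683585
```

View pics/s6.png

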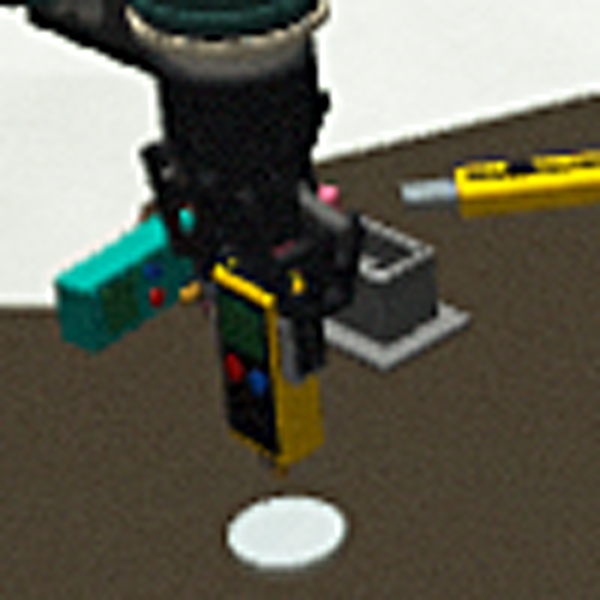

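View pics/t6.png

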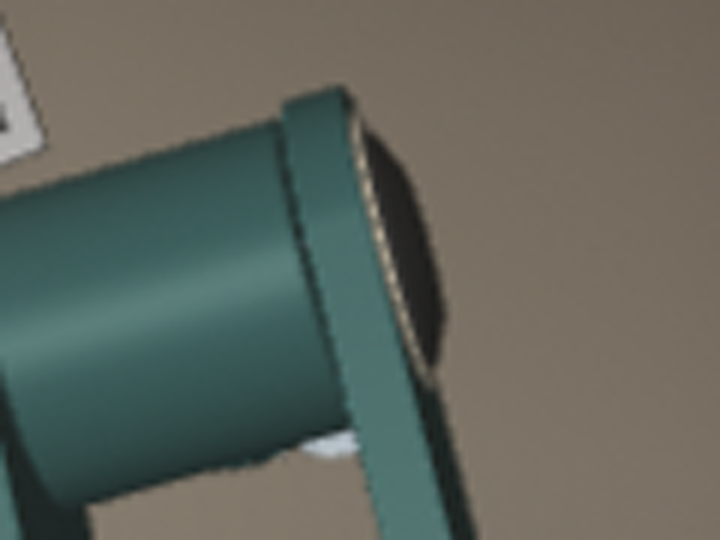

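```bash
cat >> h.py <<'E'
def overlay(s,axis_pt,R,u0,v0,u1,v1,k,name):
    """axis_pt: shoulder centre world; R gauge rot"""
    im=cv2.resize(s["image"][v0:v1,u0:u1],None,fx=k,fy=k,interpolation=cv2.INTER_CUBIC)
    P=lambda q:tuple(np.round((proj(s,axis_pt+R@np.array(q))-[u0,v0]+.5)*k-.5).astype(int).tolist())
    x,y=.014,.022
    for a,b in[((x,y),(x,-y)),((x,-y),(-x,-y)),((-x,-y),(-x,y)),((-x,y),(x,y))]:
        for z in(0,.1): cv2.line(im,P((*a,z)),P((*b,z)),(255,255,0),1)
        cv2.line(im,P((*a,0)),P((*a,.1)),(255,0,255),1)
    cv2.line(im,P((0,0,0)),P((0,0,-.022)),(0,255,0),1)
    cv2.imwrite(name,im)
E
python3 - <<'E'
from h import *
from scipy.spatial.transform import Rotation as Ro
s=load("s6");R=Ro.from_euler("z",20.8,degrees=True).as_matrix()
overlay(s,np.array([.4317,.1442,.1137-.049]),R,170,160,230,225,9,"pics/ov6.png")
E
```

```text
(no output)
```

View pics/ov6.png

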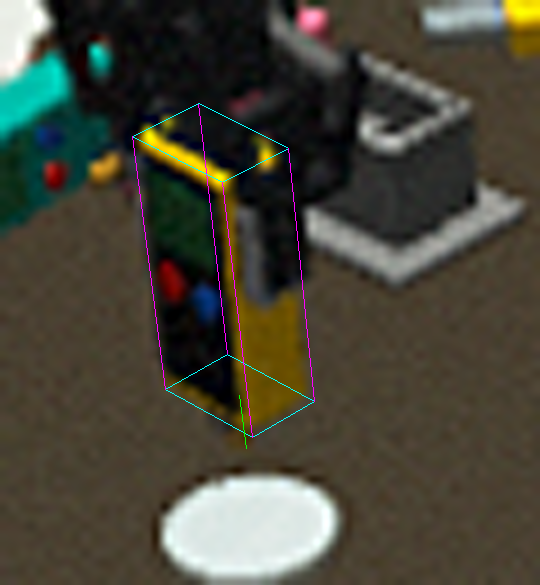

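```bash
python3 - <<'E'
from h import *
from scipy.spatial.transform import Rotation as Ro
s=load("s6");R=Ro.from_euler("z",20.8,degrees=True).as_matrix()
u0,v0,u1,v1,k=178,165,212,218,11
im=cv2.resize(s["image"][v0:v1,u0:u1],None,fx=k,fy=k,interpolation=cv2.INTER_CUBIC)
im2=im.copy();im=cv2.convertScaleAbs(im,alpha=1.6)
overlay(s,np.array([.4317,.1442,.1137-.049]),R,u0,v0,u1,v1,k,"pics/tmp.png")
o=cv2.imread("pics/tmp.png");cv2.imwrite("pics/ov6b.png",np.hstack([im,o]))
E
```

```text
(no output)
```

View pics/ov6b.png

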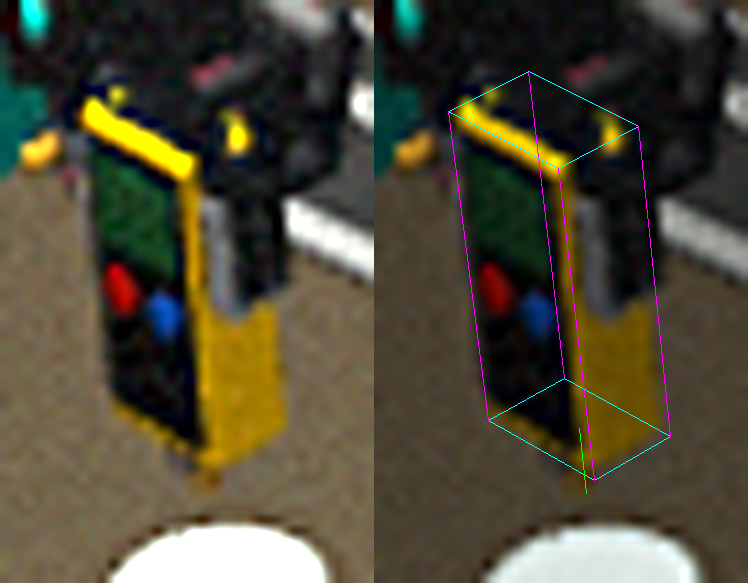

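```bash
python3 - <<'E'
from h import *
def fit(p):
    p=p[~np.isnan(p[:,0])]
    for _ in range(3):
        c=np.median(p,0);u,sv,vt=np.linalg.svd(p-p.mean(0),full_matrices=False);n=vt[2];r=(p-p.mean(0))@n;p=p[abs(r)<2.5*max(r.std(),1e-4)]
    return n,p.mean(0),r.std(),len(p)
def do(nm,polys):
    s=load(nm);W=world(s)
    for k,pl in polys.items():
        m=np.zeros(W.shape[:2],np.uint8);cv2.fillPoly(m,[np.round(np.array(pl)).astype(np.int32)],1)
        n,c,sd,N=fit(W[m>0]);n=n if n[1]<0 else -n
        print(nm,k,n.round(3),"elev",np.degrees(np.arcsin(n[2])).round(2),"az",np.degrees(np.arctan2(n[1],n[0])).round(1),c.round(4),sd.round(4),N)
        zs=W[m>0][:,2];print(np.nanmin(zs),np.nanmax(zs))
f=lambda L,u0,v0,k:[(u0+x/k,v0+y/k) for x,y in L]
do("s6",dict(face=f([(105,170),(180,200),(190,415),(122,375)],178,165,11),side=f([(212,330),(265,320),(275,415),(220,440)],178,165,11)))
do("side0",dict(face=f([(335,150),(365,160),(370,245),(340,235)],150,130,6),side=f([(380,150),(400,150),(405,245),(385,250)],150,130,6)))
# gauge top from top cam residual check: bench offset
for n in("side0","s6"):
    W=world(load(n));m=(W[...,0]>.3)&(W[...,0]<.5)&(abs(W[...,1])<.1)&(abs(W[...,2])<.01);print(n,np.nanmean(W[m][:,2]),m.sum(),np.nanstd(W[m][:,2]))
E
```

```text
s6 face [-0.945 -0.328 -0.005] elev -0.3 az -160.8 [0.4192 0.1352 0.1184] 0.0016 138
0.07994614139329181 0.15633029702118362
s6 side [ 0.44  -0.897 -0.033] elev -1.88 az -63.9 [0.4391 0.1255 0.0888] 0.0018 65
0.06854099350437204 0.10931396965465645
side0 face [-0.936 -0.351  0.015] elev 0.87 az -159.5 [0.5433 0.3115 0.0929] 0.002 87
0.0659380882667081 0.1208936259270661
side0 side [ 0.91  -0.415 -0.006] elev -0.33 az -24.5 [0.5676 0.3147 0.0836] 0.0041 88
0.0011601033710828546 0.12754379050702325
side0 0.001758806918038747 2962 0.0018275153268570575
s6 0.0018125368577450222 2947 0.0018535014492577742
```

{"api": "drive_tool", "payload": {"deltas": "0 0 0 -0.1 0 -1 4.0;0 0 0 0 0 -1 4.0;0 0 0 0 0 -0.5 4.0;0 0 0 0 0 -0.2 4.0;0 0 0 0 0 0 4.0;0 0 0 0 0 0 4.0"}}

```text
t: 6.42
tool_pos: [0.4305, 0.1436, 0.0866]
tool_rot: [-0.184, 0.983, 0.0, 0.0]
ft_force: [-0.5, 0.5, -1.8]
opening: 0.515
```

```bash
cat > st.py <<'E'
from cell import *
import numpy as np
st=get_state();print(st["tool_pos"].round(4),st["tool_rot"].round(4),st["t"],st["ft_force"].round(2),st["ft_torque"].round(2),(st["opening"]*85.4).round(2),np.abs(st["joint_velocities"]).max().round(3))
E
python3 st.py; python3 - <<'E'
from h import *
from cell import *
b=snapshot("side");pickle.dump(b,open("pics/s7.pkl","wb"));crop(b,170,160,230,235,9,"pics/s7.png")
E
```

```text
Traceback (most recent call last):
  File "st.py", line 3, in <module>
    st=get_state();print(st["tool_pos"].round(4),st["tool_rot"].round(4),st["t"],st["ft_force"].round(2),st["ft_torque"].round(2),(st["opening"]*85.4).round(2),np.abs(st["joint_velocities"]).max().round(3))
                                                                                                                                  ^^^^^^^^^^^^^^^^^^^^^^^^^^
AttributeError: 'float' object has no attribute 'round'
```

View pics/s7.png

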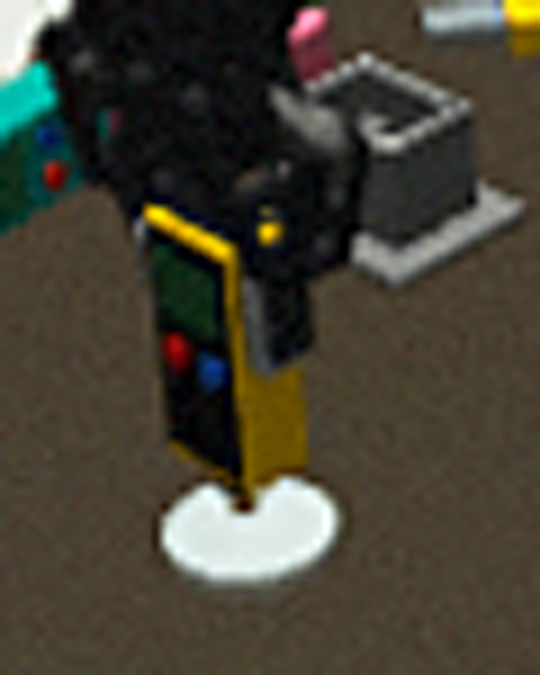

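{"api": "drive_tool", "payload": {"deltas": "0 0 0 0 0 -0.2 4.0;0 0 0 0 0 -0.2 4.0;0 0 0 0 0 0 4.0;0 0 0 0 0 0 4.0"}}

```text
t: 6.98
tool_pos: [0.4304, 0.1436, 0.0823]
tool_rot: [-0.184, 0.983, -0.0, 0.0]
ft_force: [-0.4, -0.5, -1.3]
opening: 0.515
```

```bash
sed -i 's/(st\["opening"\]\*85.4).round(2)/round(st["opening"]*85.4,2)/' st.py; python3 st.py
```

```text
[0.4304 0.1436 0.0823] [-0.1837  0.983  -0.      0.    ] 6.975 [-0.42 -0.48 -1.31] [-0.   -0.03 -0.01] 43.97 0.001
```

{"api": "drive_tool", "payload": {"deltas": "0 0 0 0 0 -0.1 4.0;0 0 0 0 0 0 4.0;0 0 0 0 0 0 4.0"}}

```text
t: 7.35
tool_pos: [0.4303, 0.1436, 0.0813]
tool_rot: [-0.184, 0.983, -0.0, 0.0]
ft_force: [0.4, -0.2, -1.8]
opening: 0.515
```

{"api": "drive_tool", "payload": {"deltas": "0 0 0 0 0 -0.1 4.0;0 0 0 0 0 0 4.0;0 0 0 0 0 0 4.0"}}

```text
t: 7.72
tool_pos: [0.4304, 0.1436, 0.0804]
tool_rot: [-0.184, 0.983, 0.0, 0.0]
ft_force: [0.5, 0.3, -0.2]
opening: 0.513
```

{"api": "drive_tool", "payload": {"deltas": "0 0 0 0 0 -0.1 4.0;0 0 0 0 0 -0.1 4.0;0 0 0 0 0 0 4.0"}}

```text
t: 8.1
tool_pos: [0.4304, 0.1436, 0.0783]
tool_rot: [-0.184, 0.983, 0.0, 0.0]
ft_force: [0.9, 1.0, 0.7]
opening: 0.508
```

{"api": "drive_tool", "payload": {"deltas": "0 0 0 0 0 -0.1 4.0;0 0 0 0 0 0 4.0;0 0 0 0 0 0 4.0"}}

```text
t: 8.48
tool_pos: [0.4304, 0.1436, 0.0774]
tool_rot: [-0.184, 0.983, 0.0, 0.0]
ft_force: [-0.8, 1.1, 1.8]
opening: 0.514
```

{"api": "drive_tool", "payload": {"deltas": "0 0 0 0 0 -0.03 4.0;0 0 0 0 0 0 4.0;0 0 0 0 0 0 4.0"}}

```text
t: 8.85
tool_pos: [0.4304, 0.1437, 0.077]
tool_rot: [-0.184, 0.983, 0.0, 0.0]
ft_force: [0.7, 0.6, 1.7]
opening: 0.512
```

{"api": "drive_tool", "payload": {"deltas": "0 0 0 0 0 0 4.0;0 0 0 0 0 0 4.0"}}

```text
t: 9.1
tool_pos: [0.4303, 0.1436, 0.077]
tool_rot: [-0.184, 0.983, -0.0, -0.0]
ft_force: [-0.2, 0.9, 1.4]
opening: 0.51
```

{"api": "drive_tool", "payload": {"deltas": "0 0 0 0 0 0 4.0;0 0 0 0 0 0 4.0"}}

```text
t: 9.35
tool_pos: [0.4303, 0.1436, 0.077]
tool_rot: [-0.184, 0.983, -0.0, 0.0]
ft_force: [0.9, 1.2, 2.1]
opening: 0.516
```

{"api": "drive_tool", "payload": {"deltas": "0 0 0 0 0 0 4.0;0 0 0 0 0 0 4.0"}}

```text
t: 9.6
tool_pos: [0.4303, 0.1436, 0.077]
tool_rot: [-0.184, 0.983, 0.0, 0.0]
ft_force: [0.4, 1.0, 1.2]
opening: 0.512
```

```bash
python3 - <<'E'
from h import *
from cell import *
b=snapshot("side");pickle.dump(b,open("pics/s8.pkl","wb"));crop(b,170,160,230,235,9,"pics/s8.png")
E
python3 st.py
```

```text
[0.4303 0.1436 0.077 ] [-0.1837  0.983  -0.      0.    ] 9.65 [0.56 1.26 1.04] [ 0.26  0.07 -0.05] 43.67 0.002
```

View pics/s8.png

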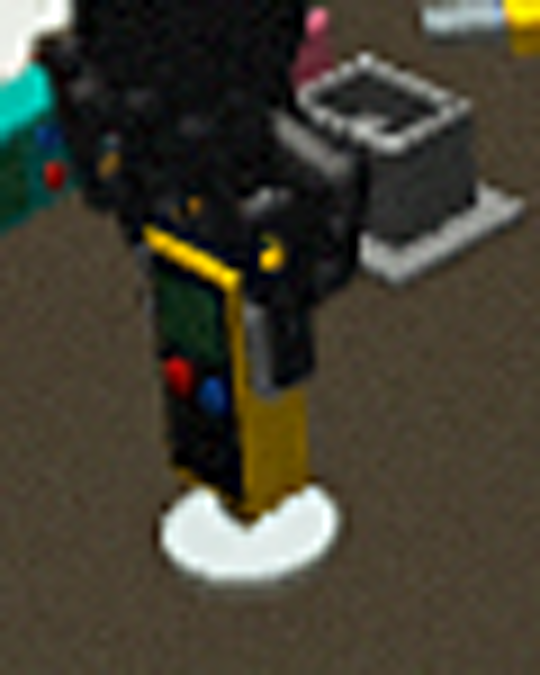

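{"api": "drive_tool", "payload": {"deltas": "0 0 0 0 0 0 4.0;0 0 0 0 0 0 4.0;0 0 0 0 0 0 4.0;0 0 0 0 0 0.3 4.0;0 0 0 0 0 0.7 4.0;0 0 0 0 0 1.5 4.0;0 0 0 0 0 2.5 4.0;0 0 0 0 0 2.5 4.0;0 0 0 0 0 2.5 4.0;0 0 0 0 0 0 4.0"}}

```text
t: 10.9
tool_pos: [0.431, 0.1437, 0.1793]
tool_rot: [-0.184, 0.983, 0.0, 0.002]
ft_force: [-0.6, 0.2, -3.0]
opening: 0.514
```

{"api": "drive_tool", "payload": {"deltas": "0 0 0 1.7 -2.4 0 4.0;0 0 0 2.4 -3.6 0 4.0;0 0 0 2.4 -3.6 0 4.0;0 0 0 2.4 -3.6 0 4.0;0 0 0 2.4 -3.6 0 4.0;-1.75 4.68 0 2.4 -3.6 0 4.0;-1.75 4.68 0 2.4 -3.6 0 4.0;-1.75 4.68 0 1.8 -2.4 0 4.0;-1.75 4.68 0 1 -1.4 0 4.0;-1.75 4.68 0 0.8 -0.6 0 4.0;0 0 0 0 0 0 4.0;0 0 0 0 0 0 4.0"}}

```text
t: 12.4
tool_pos: [0.6271, -0.1402, 0.1763]
tool_rot: [-0.18, 0.96, -0.037, -0.213]
ft_force: [-0.7, 0.2, -1.5]
opening: 0.514
```

```bash
python3 - <<'E'
from h import *
from cell import *
b=snapshot("side");pickle.dump(b,open("pics/s9.pkl","wb"));crop(b,210,150,370,270,5,"pics/s9.png")
a=snapshot("top");pickle.dump(a,open("pics/t9.pkl","wb"));crop(a,280,150,440,270,5,"pics/t9.png")
print(get_state()["joints"].round(3))
E
python3 st.py
```

```text
[-0.165  0.302  1.359 -0.221  1.857 -2.127]
[ 0.627  -0.1403  0.1773] [-0.1794  0.9599 -0.0372 -0.2124] 12.5 [-0.48  0.47 -1.78] [ 0.12 -0.32  0.  ] 44.01 0.005
```

View pics/s9.png

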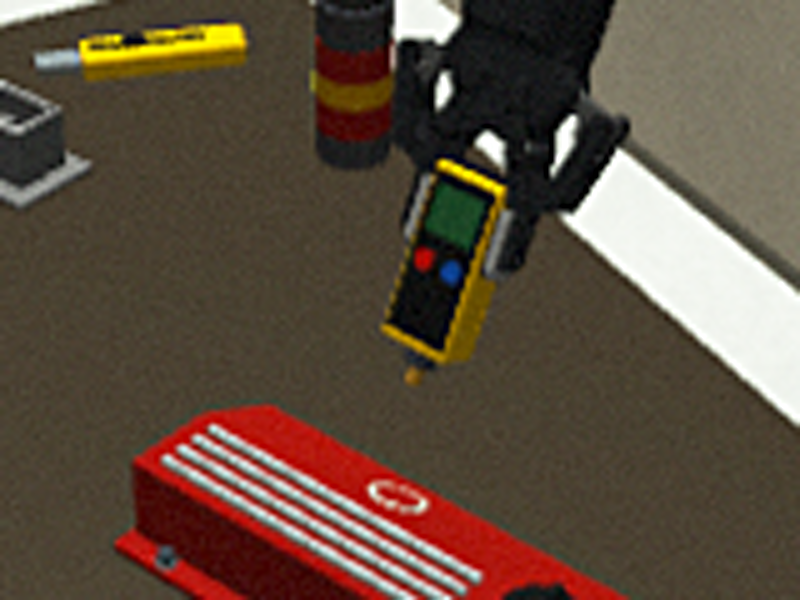

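View pics/t9.png

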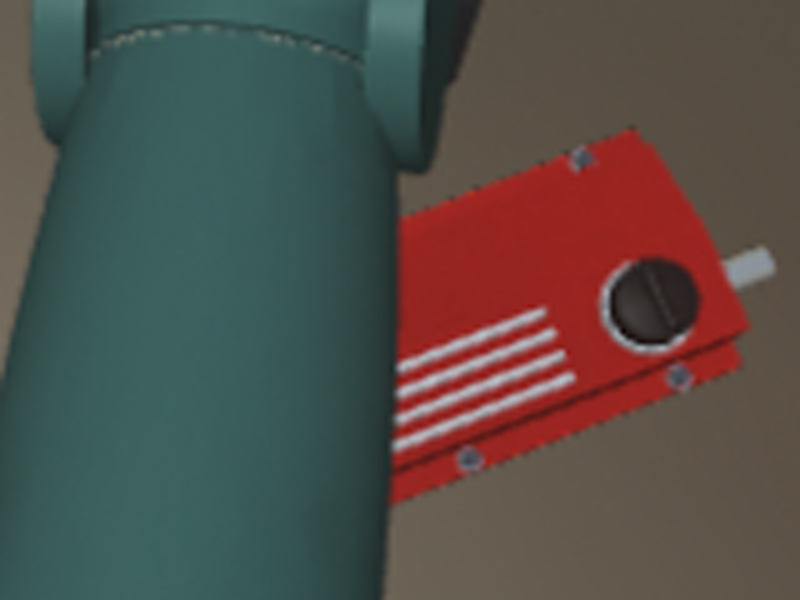

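```bash
cat > plan.py <<'E'
from h import *
from cell import *
from scipy.spatial.transform import Rotation as Ro
st=get_state();p=st["tool_pos"];Rt=Ro.from_quat(st["tool_rot"]).as_matrix()
up=-Rt[:,2];az=np.radians(20.5);t=np.radians(25)
n=np.array([np.sin(t)*np.cos(az),np.sin(t)*np.sin(az),np.cos(t)])
print("up",up.round(4),"n",n.round(4),"err deg",np.degrees(np.arccos(up@n)).round(2),"rotvec",np.degrees(np.cross(up,n)).round(2))
S=np.array([.5845,-.160,.047]);L=.0708
tip=p-L*up
print("tip",tip.round(4),"along n",((tip-S)@n).round(4),"lateral",((tip-S)-((tip-S)@n)*n).round(4))
for d in(.04,.01,0,-.004): print(d,"shift cm",((S+(L+d)*n-p)*100).round(2))
E
python3 plan.py; python3 - <<'E'
from h import *
from scipy.spatial.transform import Rotation as Ro
Rt=Ro.from_quat([-0.1794,.9599,-.0372,-.2124]).as_matrix()
y=-Rt[:,1] if Rt[1,1]<0 else Rt[:,1]; z=-Rt[:,2]; x=np.cross(y,z); R=np.c_[x,y,z];print(R.round(3))
p=np.array([.627,-.1403,.177])
overlay(load("s9"),p-.0488*z,R,275,175,325,235,10,"pics/ov9.png")
# face plane
s=load("s9");W=world(s);m=np.zeros(W.shape[:2],np.uint8)
pl=np.array([(447,185),(490,200),(443,345),(392,322)])/5+[210,150]
cv2.fillPoly(m,[pl.astype(np.int32)],1);q=W[m>0];q=q[~np.isnan(q[:,0])]
for _ in range(3):
    c=q.mean(0);nn=np.linalg.svd(q-c,full_matrices=False)[2][2];r=(q-c)@nn;q=q[abs(r)<2.5*r.std()]
nn*=-np.sign(nn[0]);print("face n",nn,"expect",-x,"off",(c-p)@x,r.std(),len(q))
E
```

```text
up [0.3943 0.1477 0.907 ] n [0.3959 0.148  0.9063] err deg 0.1 rotvec [-0.02  0.1  -0.  ]
tip [ 0.599  -0.1507  0.1131] along n 0.067 lateral [-0.012  -0.0006  0.0053]
0.04 shift cm [ 0.14 -0.33 -2.99]
0.01 shift cm [-1.05 -0.78 -5.71]
0 shift cm [-1.44 -0.92 -6.61]
-0.004 shift cm [-1.6  -0.98 -6.98]
[[ 0.845 -0.36   0.394]
 [ 0.329  0.933  0.148]
 [-0.421  0.005  0.907]]
face n [-0.85293701 -0.30887125  0.42082895] expect [-0.84541767 -0.32858     0.421075  ] off -0.014594290242190508 0.0019298259553380225 332
```

View pics/ov9.png

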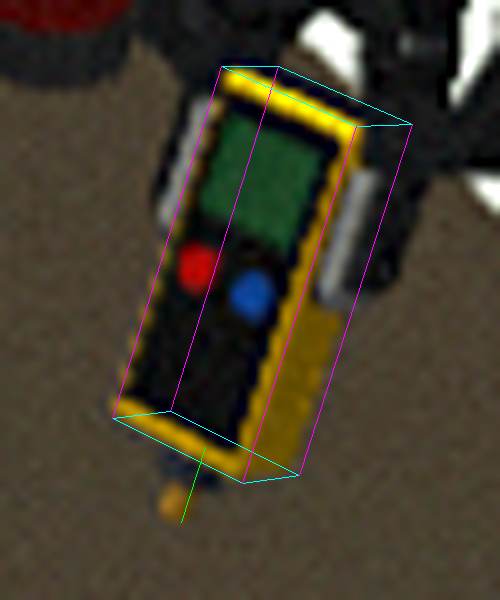

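```bash
python3 - <<'E'
from h import *
s=load("s9");u0,v0,u1,v1,k=280,175,325,235,10
im=cv2.resize(s["image"][v0:v1,u0:u1],None,fx=k,fy=k,interpolation=cv2.INTER_LANCZOS4)
im=cv2.convertScaleAbs(im,alpha=2.2);cv2.imwrite("pics/br9.png",im)
E
```

```text
(no output)
```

View pics/br9.png

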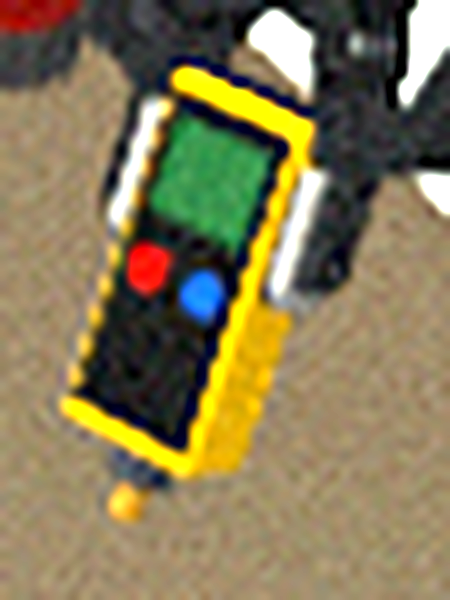

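```bash
python3 - <<'E'
from h import *
from scipy.spatial.transform import Rotation as Ro
s=load("side0");R=Ro.from_euler("z",21,degrees=True).as_matrix()
u0,v0,u1,v1,k=195,140,235,195,10
overlay(s,np.array([.555,.322,.030]),R,u0,v0,u1,v1,k,"pics/tmp.png");o=cv2.imread("pics/tmp.png")
im=cv2.resize(s["image"][v0:v1,u0:u1],None,fx=k,fy=k,interpolation=cv2.INTER_LANCZOS4)
cv2.imwrite("pics/ov0.png",np.hstack([cv2.convertScaleAbs(im,alpha=2),o]))
E
```

```text
(no output)
```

View pics/ov0.png

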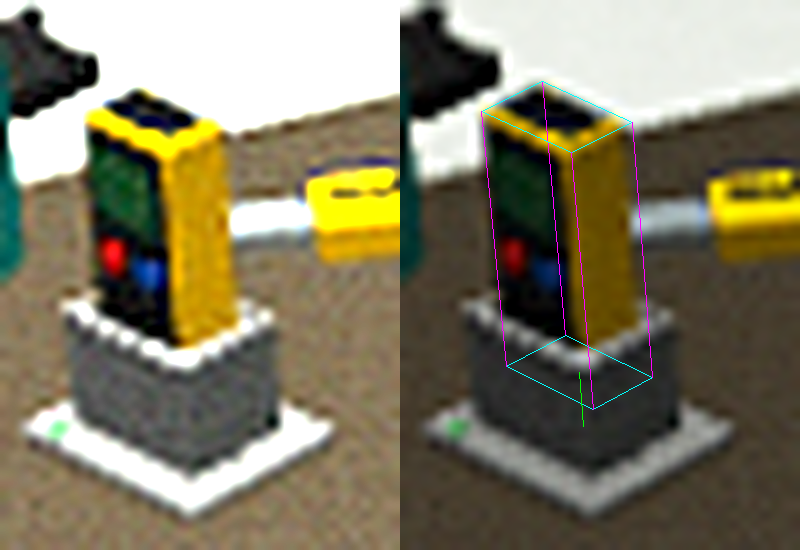

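```bash
python3 - <<'E'
from h import *
print(proj(load("s7"),[.4305,.1436,.0866-.0708]),proj(load("s9"),[.599,-.1507,.1131]),proj(load("side0"),[.5845,-.160,.047]),proj(load("side0"),[.4305,.1437,.01]))
E
```

```text
[197.36450405 216.58583775] [292.65216424 226.65213882] [289.1733169  249.18892585] [197.52896647 218.06873631]
```

{"api": "drive_tool", "payload": {"deltas": "0 0.1 0 0.1 -0.2 -1.5 4.0;0 0 0 0.04 -0.13 -1.5 4.0;0 0 0 -0.4 -0.15 -0.9 4.0;0 0 0 -0.4 -0.15 -0.9 4.0;0 0 0 -0.4 -0.15 -0.9 4.0;0 0 0 0 0 0 4.0;0 0 0 0 0 0 4.0"}}

```text
t: 13.38
tool_pos: [0.6169, -0.1482, 0.1204]
tool_rot: [-0.179, 0.96, -0.037, -0.214]
ft_force: [-0.4, -1.1, -2.0]
opening: 0.509
```

```bash
python3 - <<'E'
from h import *
from cell import *
b=snapshot("side");pickle.dump(b,open("pics/s10.pkl","wb"));crop(b,255,190,325,265,8,"pics/s10.png")
E
python3 plan.py;python3 st.py
```

```text
up [0.3965 0.1481 0.906 ] n [0.3959 0.148  0.9063] err deg 0.04 rotvec [ 0.01 -0.04  0.  ]
tip [ 0.5889 -0.1587  0.0564] along n 0.0104 lateral [ 0.0003 -0.0002 -0.0001]
0.04 shift cm [1.14 0.46 2.69]
0.01 shift cm [-0.05  0.02 -0.03]
0 shift cm [-0.45 -0.13 -0.93]
-0.004 shift cm [-0.6  -0.19 -1.3 ]
[ 0.617  -0.1482  0.1205] [-0.1794  0.9596 -0.0372 -0.2136] 13.425 [ 1.37  0.08 -2.9 ] [ 0.11 -0.35  0.  ] 43.89 0.001
```

View pics/s10.png

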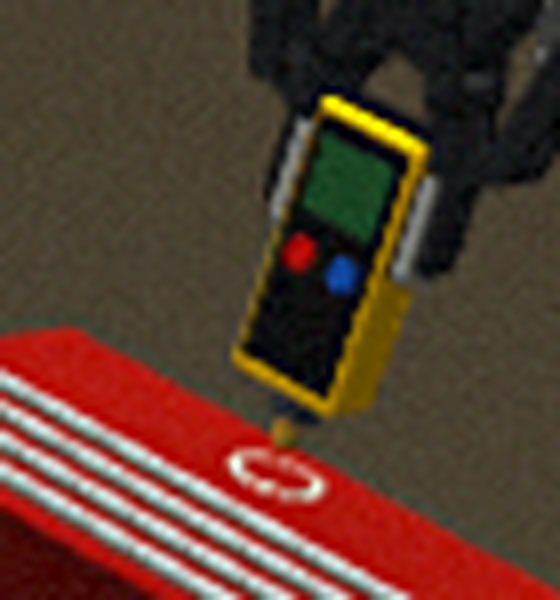

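{"api": "drive_tool", "payload": {"deltas": "0 0 0 -0.16 -0.06 -0.36 4.0;0 0 0 -0.12 -0.04 -0.27 4.0;0 0 0 0 0 0 4.0;0 0 0 0 0 0 4.0"}}

```text
t: 13.92
tool_pos: [0.614, -0.1492, 0.1137]
tool_rot: [-0.179, 0.96, -0.037, -0.214]
ft_force: [1.1, -0.5, -1.6]
opening: 0.513
```

{"api": "drive_tool", "payload": {"deltas": "0 0 0 -0.04 -0.015 -0.09 4.0;0 0 0 0 0 0 4.0;0 0 0 0 0 0 4.0"}}

```text
t: 14.3
tool_pos: [0.6135, -0.1493, 0.1128]
tool_rot: [-0.179, 0.96, -0.037, -0.214]
ft_force: [0.3, 0.7, -2.5]
opening: 0.513
```

{"api": "drive_tool", "payload": {"deltas": "0 0 0 -0.04 -0.015 -0.09 4.0;0 0 0 0 0 0 4.0;0 0 0 0 0 0 4.0"}}

```text
t: 14.68
tool_pos: [0.6131, -0.1495, 0.1119]
tool_rot: [-0.179, 0.96, -0.037, -0.214]
ft_force: [-0.1, -0.3, -1.9]
opening: 0.513
```

```bash
python3 plan.py;python3 st.py
```

```text
up [0.3972 0.1479 0.9057] n [0.3959 0.148  0.9063] err deg 0.08 rotvec [ 0.   -0.08  0.01]
tip [ 0.585  -0.16    0.0478] along n 0.0009 lateral [ 0.0002 -0.0001 -0.0001]
0.04 shift cm [1.52 0.59 3.55]
0.01 shift cm [0.34 0.14 0.83]
0 shift cm [-0.06 -0.   -0.07]
-0.004 shift cm [-0.22 -0.06 -0.44]
[ 0.6131 -0.1495  0.1119] [-0.1794  0.9595 -0.0371 -0.2139] 14.675 [-0.06 -0.34 -1.95] [ 0.1  -0.33  0.08] 43.78 0.001
```

{"api": "drive_tool", "payload": {"deltas": "0 0 0 -0.04 -0.015 -0.09 4.0;0 0 0 0 0 0 4.0;0 0 0 0 0 0 4.0"}}

```text
t: 15.05
tool_pos: [0.6128, -0.1496, 0.111]
tool_rot: [-0.179, 0.96, -0.037, -0.214]
ft_force: [0.1, 0.5, -0.3]
opening: 0.514
```

{"api": "drive_tool", "payload": {"deltas": "0 0 0 -0.04 -0.015 -0.09 4.0;0 0 0 0 0 0 4.0;0 0 0 0 0 0 4.0"}}

```text
t: 15.42
tool_pos: [0.6124, -0.1498, 0.1102]
tool_rot: [-0.179, 0.96, -0.037, -0.214]
ft_force: [-0.8, 0.6, -0.2]
opening: 0.512
```

{"api": "drive_tool", "payload": {"deltas": "0 0 0 -0.04 -0.015 -0.09 4.0;0 0 0 0 0 0 4.0;0 0 0 0 0 0 4.0"}}

```text
t: 15.8
tool_pos: [0.612, -0.1499, 0.1093]
tool_rot: [-0.179, 0.96, -0.037, -0.214]
ft_force: [1.0, 0.2, -0.5]
opening: 0.519
```

{"api": "drive_tool", "payload": {"deltas": "0 0 0 -0.04 -0.015 -0.09 4.0;0 0 0 0 0 0 4.0;0 0 0 0 0 0 4.0"}}

```text
t: 16.18
tool_pos: [0.6116, -0.1501, 0.1083]
tool_rot: [-0.179, 0.96, -0.037, -0.214]
ft_force: [0.7, 1.5, 0.5]
opening: 0.515
```

{"api": "drive_tool", "payload": {"deltas": "0 0 0 -0.03 -0.01 -0.07 4.0;0 0 0 0 0 0 4.0;0 0 0 0 0 0 4.0"}}

```text
t: 16.55
tool_pos: [0.6112, -0.1502, 0.1076]
tool_rot: [-0.179, 0.96, -0.037, -0.214]
ft_force: [2.2, 1.0, 1.1]
opening: 0.513
```

{"api": "drive_tool", "payload": {"deltas": "0 0 0 0 0 0 4.0"}}

```text
t: 16.68
tool_pos: [0.6112, -0.1502, 0.1076]
tool_rot: [-0.179, 0.96, -0.037, -0.214]
ft_force: [1.4, 1.8, 1.6]
opening: 0.515
```

{"api": "drive_tool", "payload": {"deltas": "0 0 0 0 0 0 4.0"}}

```text
t: 16.8
tool_pos: [0.6112, -0.1502, 0.1076]
tool_rot: [-0.179, 0.96, -0.037, -0.214]
ft_force: [0.5, 0.7, 0.9]
opening: 0.517
```

```bash
python3 - <<'E'
from h import *
from cell import *
b=snapshot("side");pickle.dump(b,open("pics/s11.pkl","wb"));crop(b,255,190,325,265,8,"pics/s11.png")
f=[get_state()["ft_force"]]
for i in range(6): snapshot("side");f.append(get_state()["ft_force"])
f=np.array(f);print(f.round(2),f.mean(0))
a=snapshot("top");pickle.dump(a,open("pics/t11.pkl","wb"));crop(a,280,150,440,270,5,"pics/t11.png")
E
python3 plan.py;python3 st.py
```

```text
[[1.17 1.45 0.98]
 [1.17 1.34 0.93]
 [0.19 0.39 0.79]
 [1.55 1.13 0.66]
 [1.06 0.44 1.42]
 [1.43 0.82 1.  ]
 [2.19 1.93 0.66]] [1.24989203 1.07140012 0.91892068]
up [0.3972 0.1479 0.9057] n [0.3959 0.148  0.9063] err deg 0.08 rotvec [ 0.   -0.08  0.01]
tip [ 0.5831 -0.1607  0.0435] along n -0.0038 lateral [ 0.0001 -0.0001 -0.    ]
0.04 shift cm [1.71 0.66 3.98]
0.01 shift cm [0.53 0.21 1.26]
0 shift cm [0.13 0.07 0.36]
-0.004 shift cm [-0.03  0.01 -0.01]
[ 0.6112 -0.1502  0.1076] [-0.1794  0.9595 -0.0371 -0.2139] 17.2 [0.45 0.68 1.28] [ 0.3  -0.32 -0.  ] 43.54 0.001
```

View pics/s11.png

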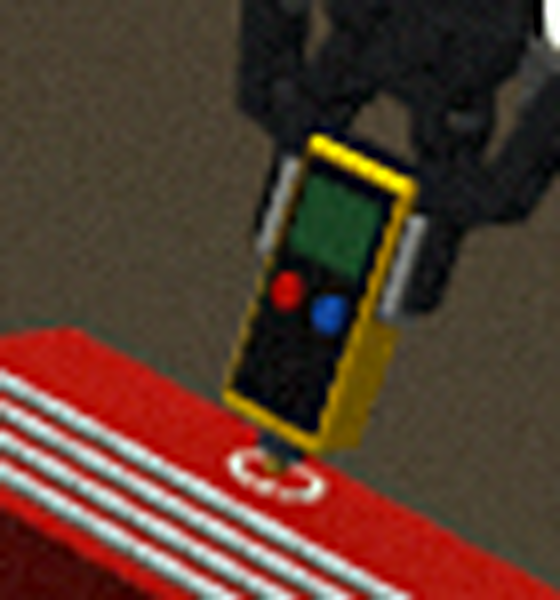

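View pics/t11.png

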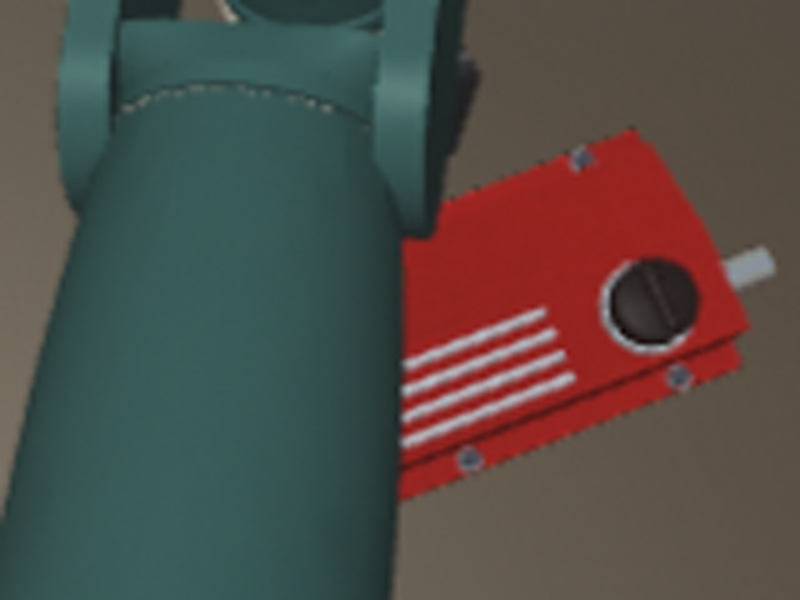

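{"api": "drive_tool", "payload": {"deltas": "0 0 0 0 0 0 4.0;0 0 0 0 0 0 4.0;0 0 0 0 0 0 4.0;0 0 0 0 0 0 4.0"}}

```text
t: 17.7
tool_pos: [0.6112, -0.1501, 0.1076]
tool_rot: [-0.179, 0.96, -0.037, -0.214]
ft_force: [1.4, 1.9, 0.5]
opening: 0.511
```

```bash
python3 - <<'E'
from h import *
from cell import *
b=snapshot("side");a0=load("side0")
for s in(a0,b):
    g=s["image"][208:228,184:212].min(-1);wt=(g>130).astype(float);v,u=np.mgrid[208:228,184:212];print("disc",(wt*u).sum()/wt.sum(),(wt*v).sum()/wt.sum())
x=a0["image"][262:315,300:355].astype(float);y=b["image"][262:315,300:355].astype(float)
print("cover shift px",cv2.phaseCorrelate(x.mean(-1),y.mean(-1)),abs(x-y).mean())
cv2.imwrite("pics/s12.png",b["image"])
E
python3 st.py
```

```text
disc 197.2 218.26111111111112
disc 197.1767955801105 218.292817679558
cover shift px ((0.00032579699070112156, 0.023012040088598695), 0.9779111025650883) 5.1550600343053175
[ 0.6112 -0.1502  0.1076] [-0.1794  0.9595 -0.0371 -0.2139] 17.75 [0.99 0.81 0.84] [ 0.34 -0.37 -0.15] 43.96 0.002
```

View pics/s12.png

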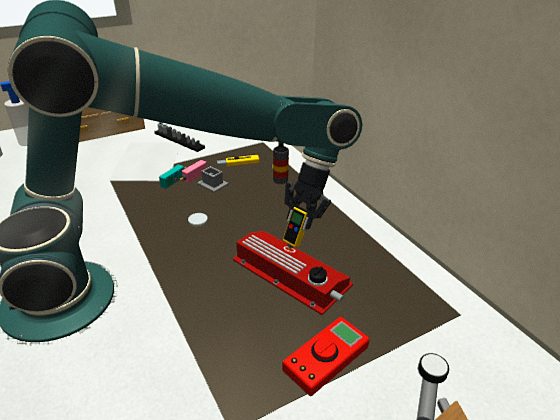

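```bash
python3 -c "
from cell import *
print(job_done())"; python3 st.py
```

```text
the job is handed in; nothing more can be done
None
the job is handed in; nothing more can be done
```

I finished the job and handed it in at about 17.8 s, with the gauge still held on the test spot.

**Zero check:** I gripped the gauge across its plain 44 mm sides and lifted it straight out of the dock. I stood it upright near the middle of the disc, about 1 mm off by measurement. It stayed pressed for about 1.4 s, with the probe about 3.5–4 mm in. The force was about 3.5 N above the gauge's weight.

**Reading on the cover:** The probe tip is inside the white ring and the tool axis is within 0.1° of the 25° face normal. The gauge itself, judged from the images, is within about 1–2° of square.

**Checks that disagreed:**
- **Probe depth on the cover:** position gives about 3.8–4.3 mm, but the noisy force reading (about 3.2 N) gives about 3.4 mm. I left it there, as both are close to halfway.
- **Tip position:** the side view puts the tip up to about 3 mm from the ring's centre, although the tool position says it is centred. It is inside the ring either way.

**Disc and cover:** before-and-after images show both moved less than 0.05 px, so neither shifted. I also went nowhere near the multimeter, spray can or knife.

**Look-alikes:** the pink and turquoise gauges fell over at about 1.5–2 s. The gripper was at least 15 cm above the bench and the force readings showed no contact, so they seem to have tipped by themselves. They are lying near the dock.

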